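# Gauge the plinths and cull the blocked ones

## Robot

A 6-joint arm with a two-finger parallel gripper is mounted at the origin on the work surface. World frame = base frame: x ahead of the robot, y to its left, z up, the work surface at z = 0. Lengths are in mm, angles in rad, forces in N, time in s.
With the tool pointing down it reaches from about 350 to 975 mm from the base axis. Payload 7.1 kg.
Tool frame: the origin (TCP) lies between the finger pads; the fingertips stand 19 mm ahead of it and the grasp point (between the pads) is the TCP (ctrl.finger_overhang is the distance from the TCP to the fingertips, in mm); z points along the fingers, y is the line along which they close (so a half turn about z gives the same grasp; the last joint's range is limited). The gripper opens to 88 mm and grips with 3 to 60 N. Pads are 20 mm wide; open, the fingers measure 115 mm over their backs; the gripper's body (75 mm by 178 mm) begins 61 mm behind the grasp point.
Start: joints at [-1.187, 0.423, 1.63, -0, 1.089, -0.019], TCP at [245.013, -574.955, 215.375] pointing down, gripper open.
Joint ranges: [-3, 3], [-0.9, 2.11], [0.09, 2.58], [-1.31, 4.45], [0.11, 2.69], [-2.54, 2.54]. Speed limits (rad/s): [2.39, 2.39, 3.01, 3.14, 3.14, 3.14].

## Interface

Orientations are given as a rotation vector (axis times angle).
In Python, from workcell import ctrl gives the robot as it stands. The module is installed in compiled form; this text tells all that it offers.
- The arm moves only by the tool arm_command, never from a script. Its argument "rows" is one flat list of numbers, 7 for each row, row after row: the turn, a rotation vector about the tool's x, y, z scaled (see below), then the shift along the tool's x, y, z scaled (see below), then the opening, from -1 (shut) to 1 (fully open). A call has 1 to 5 rows; each row is the pose to reach, as a shift and turn from the pose commanded when the call began, along the tool's axes at that moment, turning the shorter way round; what a row does not reach only later rows make up. The controller multiplies each number of a shift by 80 mm and each number of a turn by 180 degrees. A row lasts 1/10 s, in which the tool goes at most 50 mm and 8.59 degrees, less where a joint would pass 70% of its speed; a pose out of reach is approached as far as the arm can. A call with a number of a shift or a turn outside -1 to 1 is refused whole. A call with a gripper value outside its range is refused whole. The fingers move at their own pace and stop on an object; the grip force is fixed at half the most. Time passes only in rows, so rows that repeat a pose let the fingers close. It gives the time, the measured TCP pose, the force, the opening and the grip force at its end, in the units of the state.
- ctrl.get_obs(): the state, without advancing time (a new reading comes with each control period).
- ctrl.get_image(name): name is "scene" or "top"; returns (picture, depth): 480x640x3 uint8, red, green, blue; 480x640 float32, mm along the optical axis (not along the pixel's ray), 0 where there is no reading.
- ctrl.camera_params(name): a dict with "camera_matrix" (3x3 intrinsics, pixels), "k1" (the pictures are not rectified: a ray, as slopes to the right and down, at radius r is drawn at 1 + k1 r^2 times it, then the intrinsics apply), "world_to_cam" (4x4, takes a point from world to camera coordinates). Camera axes: x right, y down, z forward; pixel columns grow to the right and rows downward; lengths in mm; the calibration is good to about 2 mm. A picture is of the moment at which its call begins. camera_params takes no time and is no camera call.
- ctrl.close_job(): hands the job in; it is judged then, once.
The state is a dict: "t": time; "qpos": joint angles; "qvel": joint speeds; "joint_torque": joint torques, N m; "ee_pos": TCP position; "orientation": TCP orientation; "ft_force": force on the tool from outside, world axes, zero at the start; "moment": the same for the moment, N m; "width": finger opening in mm; "grasp_force": force on a finger pad.
Only numpy, scipy, OpenCV 4.12 (cv2) and the standard library are available. Lean on these libraries where they do the work, as an engineer would, in place of code of your own. Each camera call takes 0.05 s, during which the arm holds its last target. There are 200 camera calls.

## Task

One of the three wooden plinths on the white painting board has a clear bore; the other two have a stub of dowel left inside. Take the steel plug gauge from its plywood stand and try it in the bores until you find the plinth that it enters fully, shoulder down on the wood; leave the gauge standing fully home in that plinth, upright on the board, and stand the other two plinths upright in the grey tray. Do not knock over or shift the little pot, the dropper bottle and the figurine.

Things in the scene. Friction and masses are not known exactly. Their poses are not given: they have to be found in the camera images.
- gauge_handle (a point): Centre of the square handle (18 x 18 mm, 40 mm tall) of the loose steel plug gauge, 49 mm above the pin's tip, 25 mm above the shoulder's underside; z up along the pin, x and y square to the handle. At the start the pin hangs in the stand, shoulder on its top. Fully home in a plinth this point is 46 mm above plinth_X_mid; in a blocked plinth it stops about 11 mm higher.
- plinth_a_mid (a point): Centre of a loose brown wooden plinth (about 140 g), 21 mm above its underside; z up, x and y square to its sides. Block 44 x 44 mm, 42 mm tall; moulded foot 52 x 52 mm, 6 mm tall. A round 13.5 mm bore with a 1.5 mm chamfer opens in the middle of the top. The three look alike and any of them may be the clear one.
- plinth_b_mid (a point): Second plinth, see plinth_a_mid: outwardly identical.
- plinth_c_mid (a point): Third plinth, see plinth_a_mid: outwardly identical.
- gauge: The whole plug gauge, 90 g: handle, under it a round shoulder 25 mm across and 5 mm thick, under that the pin, 12 mm across and 24 mm long with a chamfered tip. Origin at the centre of the pin's tip, z up along the pin.
- plinth_a: The plinth of plinth_a_mid; origin at the centre of its underside. The clear bore is free to 26 mm below the top; in the two blocked ones a loose stub of dowel stops the pin 13 mm below the top.
- plinth_b: The same for plinth_b_mid.
- plinth_c: The same for plinth_c_mid.
- stand: Fixed plywood block 56 x 56 mm, 32 mm tall, with a 15.5 mm hole right through its middle: holds the gauge at the start. Origin at the centre of its underside, on the desk.
- board: Fixed white painting board 220 (x) x 380 (y) mm, 6 mm thick, lying on the desk. Origin at the centre of its underside.
- tray: Fixed open grey tray, outside 220 (its x) x 140 (its y) mm, walls 4 mm thick and 18 mm tall, floor 4 mm thick. Origin at the centre of its underside, on the desk. Room for two plinths side by side along its x, 50 mm either side of the middle.
- pot_mid (a point): Bystander: amber glass paint pot, 34 mm across, 42 mm tall, loose; point half-way up.
- dropper_mid (a point): Bystander: small dropper bottle, 25 mm across, 75 mm tall, loose; point half-way up.
- figurine_mid (a point): Bystander: grey figurine, 28 mm base, 44 mm tall, loose; point half-way up.
Mind the look-alikes: they are no part of the job. What is shaped like the plinth_c but pink or purple is not meant.

How it is judged:
By the outcome, as a careful person would: the job done as asked, in the order asked, and still so for the second after the job is handed in, with the robot touching nothing.
It also fails if it takes over 72 s, if anything falls off the work surface, if the arm or the gripper's body presses on something with over 40 N, if the wrist force passes 120 N, or if a joint passes its speed limit or range.

## Working session

There is one attempt and no reset: what is moved stays moved. The work goes in short steps, Python scripts to look and compute and a tool call to move; the robot and the scene stay as the last step left them, time stands still between calls to the robot, and variables do not carry over. Pictures are saved under pics/ and viewed, at most 10 in all, crops included, and the job is handed in when it is done.

Besides the shell and the picture viewer there is one more tool, called after "Call:" in YAML: its name, and indented under it one key for each argument. arm_command: Moves the arm, as the interface text tells. Shifts and turns lie within -1 to 1; 1 stands for 80 mm of shift or 180 degrees of turn. Its arguments: {"type":"object","properties":{"rows":{"type":"array","items":{"type":"number"}}},"required":["rows"]}

```bash
mkdir -p pics; cat > h.py <<'E'
import numpy as np, cv2
from workcell import ctrl
def params(n):
    p=ctrl.camera_params(n); return np.array(p["camera_matrix"]),p["k1"],np.array(p["world_to_cam"])
def cloud(n,depth):
    K,k1,T=params(n); h,w=depth.shape
    u,v=np.meshgrid(np.arange(w),np.arange(h))
    pts=np.stack([u,v],-1).reshape(-1,1,2).astype(np.float64)
    s=cv2.undistortPoints(pts,K,np.array([k1,0,0,0,0.])).reshape(h,w,2)
    c=np.dstack([s[...,0]*depth,s[...,1]*depth,depth])
    P=(c-T[:3,3])@T[:3,:3]; P[depth==0]=np.nan
    return P
E
python3 - <<'E'
from h import *
for n in("scene","top"):
    im,d=ctrl.get_image(n); np.savez(n,im=im,d=d); cv2.imwrite(f"pics/{n}0.png",im[...,::-1])
    K,k1,T=params(n); print(n,K[0,0],k1,-T[:3,:3].T@T[:3,3],T[2,:3])
print(ctrl.get_obs())
E
```

```text
scene 473.45422940026737 -0.07720357604946777 [1110.61671747  328.19045052  553.91486451] [-0.691367   -0.40118903 -0.60088188]
top 444.9182721066299 -0.09930177007764833 [379.17007697  11.15815343 981.63864047] [ 0.16636851 -0.01835655 -0.98589277]
{'t': 0.1, 'qpos': array([-1.18703350e+00,  4.23754769e-01,  1.63055577e+00,  2.21668739e-05,
        1.08858505e+00, -1.90296842e-02]), 'qvel': array([ 3.15332993e-05, -2.01845067e-03, -1.79498397e-03, -2.13996151e-03,
       -8.74505075e-04,  5.62506096e-04]), 'joint_torque': array([-4.49522804e-04, -5.45608377e+01, -2.74323660e+01,  6.44507795e-02,
        1.88191503e-02, -8.18074568e-06]), 'ee_pos': array([ 244.82729438, -574.53492004,  214.70816776]), 'orientation': array([-3.07683980e+00, -6.28163673e-01,  3.40707182e-04]), 'ft_force': array([ 0.81945381, -0.2241928 ,  0.95942959]), 'moment': array([-0.04352421, -0.02972817, -0.01318049]), 'grasp_force': 0.0, 'width': 87.79724521417532}
```

View pics/top0.png

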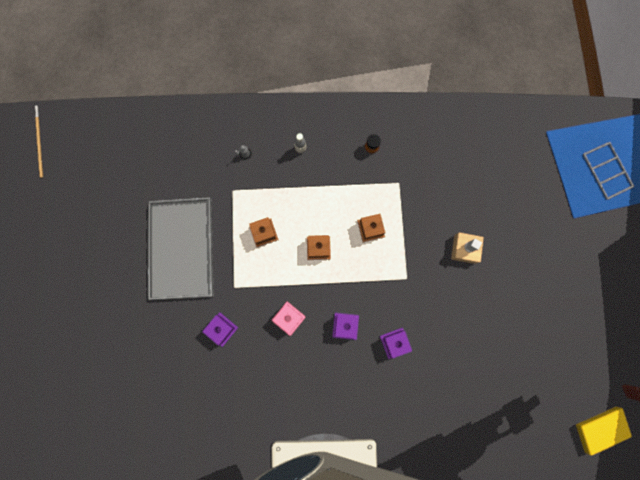

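View pics/scene0.png

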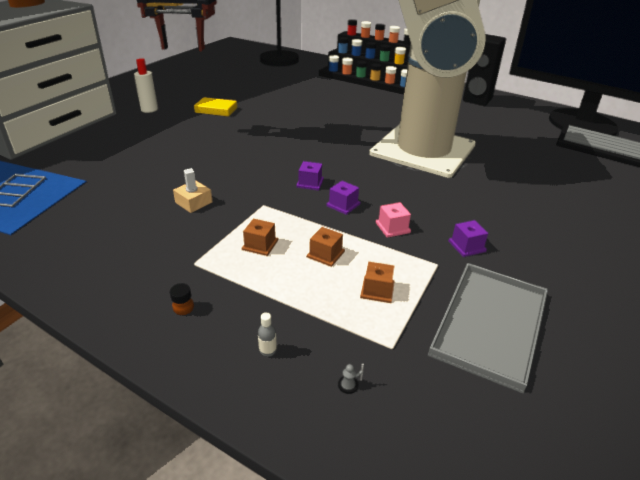

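The top view shows the brown plinths at px (263,231), (318,246) and (373,226), the stand and gauge at (467,248), the tray at (180,248), and the bystanders along the top edge at (243,152), (300,143) and (373,144). The scene view agrees.

```bash
cat >> h.py <<'E'
def rect(P,m,z0,z1):
    q=P[m&(P[...,2]>z0)&(P[...,2]<z1)]
    if len(q)<8: return None
    (c,s,a)=cv2.minAreaRect(q[:,:2].astype(np.float32))
    return np.round([c[0],c[1],s[0],s[1],a,np.median(q[:,2]),len(q)],1), np.round(q.mean(0),1)
def near(P,x,y,r): return np.hypot(P[...,0]-x,P[...,1]-y)<r
E
python3 - <<'E'
from h import *
D={n:np.load(n+".npz") for n in("top","scene")}
C={n:cloud(n,D[n]["d"]) for n in D}
T=C["top"]
for nm,(u,v),r,zs in [("pl_l",(263,231),38,(42,56)),("pl_m",(318,246),38,(42,56)),("pl_r",(373,226),38,(42,56)),("stand",(464,250),45,(26,35.5)),("handle",(475,245),30,(70,85)),("tray",(180,248),150,(12,24)),("board",(280,205),240,(3,9)),("pot",(373,146),30,(25,60)),("drop",(300,143),30,(25,90)),("fig",(243,152),30,(20,60)),("pinkish",(289,319),38,(38,50)),("purp",(346,326),38,(38,50))]:
    p=np.nanmedian(T[v-1:v+2,u-1:u+2].reshape(-1,3),0)
    for n in C:
        print(nm,n,p.round(0),rect(C[n],near(C[n],p[0],p[1],r),*zs))
E
```

```text
pl_l top [556. 124.  23.] (array([556. , 126.3,  44.9,  44. ,  18.5,  48.1, 410. ]), array([555.6, 126.2,  48. ]))
pl_l scene [556. 124.  23.] (array([556.6, 127.3,  48.5,  44.1,  18.7,  46.6, 522. ]), array([558.5, 128. ,  46.4]))
pl_m top [520.   6.  35.] (array([520.5,   4.8,  44.5,  44. ,   0.7,  48.4, 402. ]), array([520.5,   4.9,  48.4]))
pl_m scene [520.   6.  35.] (array([5.204e+02, 5.900e+00, 4.780e+01, 4.520e+01, 5.000e-01, 4.660e+01,
       4.220e+02]), array([522.9,   6.9,  46.4]))
pl_r top [ 562. -115.   35.] (array([ 562.3, -112.5,   44.2,   44.8,   12.1,   48.3,  402. ]), array([ 562. , -112.6,   48.2]))
pl_r scene [ 562. -115.   35.] (array([ 563.1, -111.3,   48.2,   46. ,   13.3,   46.5,  396. ]), array([ 564.9, -110. ,   46.3]))
stand top [ 507. -313.   33.] (array([ 513.8, -325.6,   57.2,   57.2,   78.5,   32.3,  470. ]), array([ 511.7, -320.9,   32. ]))
stand scene [ 507. -313.   33.] (array([ 514.1, -324.9,   62.2,   59. ,   77.8,   30.9,  348. ]), array([ 519.9, -317.3,   30.7]))
handle top [ 512. -322.   79.] (array([ 514.3, -324.5,   17.7,   18.9,   56.9,   76
[... 1251 characters left out ...]

fig top [739. 171.  31.] (array([740.2, 174.5,  12.3,  26.5,  39.6,  32.6,  54. ]), array([740.1, 173. ,  35.1]))
fig scene [739. 171.  31.] (array([744.7, 177.9,  13.9,  26.8,  22.6,  30.2, 204. ]), array([745.2, 176.5,  32.1]))
pinkish top [366.  70.  13.] (array([366.8,  72.3,  44.2,  44.5,  50.2,  42. , 407. ]), array([367.5,  72.2,  42.1]))
pinkish scene [366.  70.  13.] (array([367.8,  73.3,  48.4,  45.6,  50.1,  40.9, 308. ]), array([369.6,  74. ,  40.8]))
purp top [349. -52.  12.] (array([349.5, -51.4,  44.2,  42.3,  82.8,  42.4, 407. ]), array([349.4, -51.4,  42.4]))
purp scene [349. -52.  12.] (array([349.4, -49.9,  44.1,  48. ,  83.9,  40.8, 248. ]), array([351.4, -49.3,  40.7]))
```

```bash
cat >> h.py <<'E'
from scipy.spatial.transform import Rotation as Ro
def pose():
    o=ctrl.get_obs(); R=Ro.from_rotvec(o["orientation"]).as_matrix()
    return o,np.array(o["ee_pos"]),np.degrees(np.arctan2(R[1,0],R[0,0]))
def plan(x,y,z,yaw=None,p=None,w=None):
    """calls of equal shift in tool axes (turn in last) from measured (or given) pose"""
    o,pp,ww=pose(); p=pp if p is None else np.array(p); w=ww if w is None else w
    yaw=w if yaw is None else yaw; a=np.radians(w)
    R=np.array([[np.cos(a),np.sin(a),0],[np.sin(a),-np.cos(a),0],[0,0,-1]])
    s=R.T@(np.array([x,y,z])-p); n=max(1,int(np.ceil(np.abs(s).max()/80)))
    turn=-((yaw-w+180)%360-180)
    print("at",pp.round(1),"yaw",round(ww,2),"w",round(float(o["width"]),1),"t",round(o["t"],2),"F",np.round(o["ft_force"],1))
    print(f"{n} calls x shift",(s/80/n).round(4),"rows each",np.ceil(np.linalg.norm(s)/n/50),"last turn z",round(turn/180,4),"rows",np.ceil(abs(turn)/8.59))
E
python3 -c "
from h import *
plan(514.3,-324.6,150,57.5,[245.013,-574.955,215.375])"
```

```text
at [ 244.8 -574.5  214.7] yaw 23.08 w 87.8 t 0.1 F [ 0.8 -0.2  1. ]
5 calls x shift [ 0.8647 -0.3119  0.1634] rows each 2.0 last turn z -0.1912 rows 5.0
```

Call:
arm_command:
  rows: [0,0,0,0.865,-0.312,0.163,1,0,0,0,0.865,-0.312,0.163,1]

```text
t: 0.3
ee_pos: [299.6, -523.0, 201.3]
orientation: [-3.076, -0.627, -0.0]
ft_force: [-0.2, -0.4, 0.0]
width: 87.5
grasp_force: 0.0
```

Call:
arm_command:
  rows: [0,0,0,0.865,-0.312,0.163,1,0,0,0,0.865,-0.312,0.163,1]

```text
t: 0.5
ee_pos: [354.1, -472.2, 188.3]
orientation: [-3.076, -0.629, 0.0]
ft_force: [-1.1, 0.3, -0.3]
width: 87.7
grasp_force: 0.0
```

Call:
arm_command:
  rows: [0,0,0,0.865,-0.312,0.163,1,0,0,0,0.865,-0.312,0.163,1]

```text
t: 0.7
ee_pos: [408.1, -422.1, 175.3]
orientation: [-3.076, -0.63, 0.001]
ft_force: [-0.4, -0.5, -0.8]
width: 87.9
grasp_force: 0.0
```

Call:
arm_command:
  rows: [0,0,0,0.865,-0.312,0.163,1,0,0,0,0.865,-0.312,0.163,1]

```text
t: 0.9
ee_pos: [462.0, -372.1, 162.3]
orientation: [-3.076, -0.63, 0.001]
ft_force: [1.1, 0.2, -0.6]
width: 88.1
grasp_force: 0.0
```

Call:
arm_command:
  rows: [0,0,-0.191,0.865,-0.312,0.163,1,0,0,-0.191,0.865,-0.312,0.163,1,0,0,-0.191,0.865,-0.312,0.163,1,0,0,-0.191,0.865,-0.312,0.163,1,0,0,-0.191,0.865,-0.312,0.163,1]

```text
t: 1.4
ee_pos: [514.4, -324.0, 149.7]
orientation: [-2.753, -1.513, 0.001]
ft_force: [-0.1, -0.6, -0.4]
width: 87.7
grasp_force: 0.0
```

```bash
python3 -c "
from h import *
plan(514.3,-324.6,62,57.5)"
```

```text
at [ 514.4 -324.   149.7] yaw 57.58 w 87.7 t 1.4 F [-0.1 -0.6 -0.4]
2 calls x shift [-0.0035  0.0018  0.5482] rows each 1.0 last turn z 0.0004 rows 1.0
```

Call:
arm_command:
  rows: [0,0,0,0,0,0.55,1,0,0,0,0,0,0.55,1]

```text
t: 1.6
ee_pos: [511.2, -322.7, 101.9]
orientation: [-2.751, -1.501, 0.006]
ft_force: [-0.3, 0.1, -0.4]
width: 87.7
grasp_force: 0.0
```

Call:
arm_command:
  rows: [0,0,0,0,0,0.55,1,0,0,0,0,0,0.55,1,0,0,0,0,0,0.55,1]

```text
t: 1.9
ee_pos: [513.9, -324.4, 62.7]
orientation: [-2.755, -1.507, 0.001]
ft_force: [0.8, 0.4, 0.0]
width: 87.9
grasp_force: 0.0
```

Call:
arm_command:
  rows: [0,0,0,0,0,0,-1,0,0,0,0,0,0,-1,0,0,0,0,0,0,-1,0,0,0,0,0,0,-1,0,0,0,0,0,0,-1]

```text
t: 2.4
ee_pos: [514.6, -324.6, 62.7]
orientation: [2.754, 1.51, 0.0]
ft_force: [-0.3, 1.1, -0.3]
width: 51.3
grasp_force: 0.0
```

Call:
arm_command:
  rows: [0,0,0,0,0,0,-1,0,0,0,0,0,0,-1,0,0,0,0,0,0,-1,0,0,0,0,0,0,-1,0,0,0,0,0,0,-1]

```text
t: 2.9
ee_pos: [514.4, -324.5, 62.1]
orientation: [-2.755, -1.51, 0.0]
ft_force: [0.2, 0.4, -0.4]
width: 17.8
grasp_force: 30.0
```

```bash
python3 -c "
from h import *
plan(514.3,-324.6,135)"
```

```text
at [ 514.4 -324.5   62.1] yaw 57.46 w 17.8 t 2.9 F [ 0.2  0.4 -0.4]
1 calls x shift [-1.700e-03  1.000e-04 -9.114e-01] rows each 2.0 last turn z -0.0 rows 0.0
```

Call:
arm_command:
  rows: [0,0,0,0,0,-0.92,-1,0,0,0,0,0,-0.92,-1,0,0,0,0,0,-0.92,-1]

```text
t: 3.2
ee_pos: [516.5, -325.9, 139.3]
orientation: [2.75, 1.507, 0.005]
ft_force: [-0.1, -0.3, -0.9]
width: 17.8
grasp_force: 29.9
```

```bash
python3 -c "
from h import *
plan(562.6,-112.2,120,57.5+26)"
```

```text
at [ 516.5 -325.9  139.3] yaw 57.46 w 17.8 t 3.2 F [-0.1 -0.3 -0.9]
3 calls x shift [ 0.8538 -0.3172  0.0805] rows each 2.0 last turn z -0.1447 rows 4.0
```

Call:
arm_command:
  rows: [0,0,0,0.854,-0.306,0.065,-1,0,0,0,0.854,-0.306,0.065,-1]

```text
t: 3.4
ee_pos: [529.6, -251.6, 129.3]
orientation: [-2.753, -1.508, 0.001]
ft_force: [0.4, -0.7, -0.9]
width: 17.7
grasp_force: 29.9
```

Call:
arm_command:
  rows: [0,0,0,0.854,-0.306,0.065,-1,0,0,0,0.854,-0.306,0.065,-1]

```text
t: 3.6
ee_pos: [545.8, -179.9, 123.7]
orientation: [-2.752, -1.51, 0.002]
ft_force: [-0.3, -0.6, -1.0]
width: 17.8
grasp_force: 29.9
```

Call:
arm_command:
  rows: [0,0,-0.145,0.854,-0.306,0.065,-1,0,0,-0.145,0.854,-0.306,0.065,-1,0,0,-0.145,0.854,-0.306,0.065,-1,0,0,-0.145,0.854,-0.306,0.065,-1,0,0,-0.145,0.854,-0.306,0.065,-1]

```text
t: 4.1
ee_pos: [562.1, -112.2, 119.3]
orientation: [-2.346, -2.088, 0.001]
ft_force: [0.5, -0.1, 0.2]
width: 17.5
grasp_force: 29.9
```

```bash
python3 - <<'E'
from h import *
plan(562.6,-112.2,105)
im,d=ctrl.get_image("scene")
cv2.imwrite("pics/s1.png",cv2.resize(im[150:300,180:380,::-1],None,fx=4,fy=4))
P=cloud("scene",d)
m=near(P,562,-112,20)
for z0,z1 in((55,80),(66,69),(62,66),(58,62),(80,88),(88,96),(96,105)):
    q=P[m&(P[...,2]>z0)&(P[...,2]<z1)]
    print(z0,z1,len(q),q.mean(0).round(1) if len(q) else "")
print(rect(P,near(P,562,-112,38),42,52))
E
```

```text
at [ 562.1 -112.2  119.3] yaw 83.34 w 17.5 t 4.1 F [ 0.5 -0.1  0.2]
1 calls x shift [0.001  0.0056 0.1792] rows each 1.0 last turn z -0.0 rows 0.0
55 80 49 [ 567.3 -110.3   72.9]
66 69 12 [ 567.9 -111.    67.7]
62 66 2 [ 565.8 -108.6   65.2]
58 62 0 
80 88 12 [ 567.8 -109.1   82.6]
88 96 63 [ 569.6 -107.8   92.2]
96 105 63 [ 568.5 -108.6  100.7]
(array([ 563.6, -111.4,   46.5,   45.2,   12.9,   46.5,  392. ]), array([ 565.6, -109.5,   46.2]))
```

View pics/s1.png

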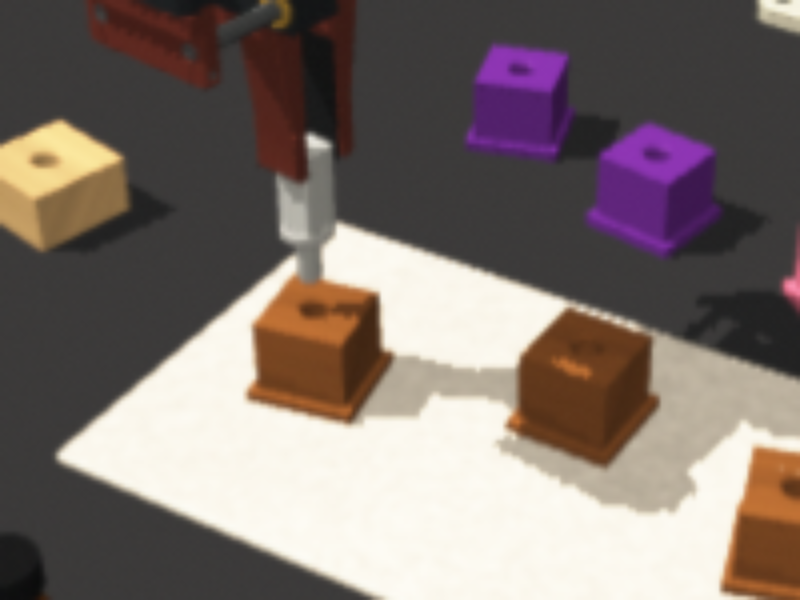

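The gauge hangs upright over the right plinth: pin tip at crop (311,278), bore at (315,310). I'll lower it and feel.

Call:
arm_command:
  rows: [0,0,0,0,0,0.15,-1,0,0,0,0,0,0.2,-1,0,0,0,0,0,0.25,-1,0,0,0,0,0,0.25,-1]

```text
t: 4.55
ee_pos: [562.0, -112.3, 99.2]
orientation: [-2.343, -2.091, 0.002]
ft_force: [-0.4, -0.1, -1.4]
width: 17.4
grasp_force: 29.9
```

Call:
arm_command:
  rows: [0,0,0,0,0,0.025,-1,0,0,0,0,0,0.025,-1,0,0,0,0,0,0.025,-1]

```text
t: 4.85
ee_pos: [562.8, -112.3, 98.2]
orientation: [2.343, 2.093, 0.0]
ft_force: [0.3, 0.1, -1.8]
width: 17.4
grasp_force: 29.9
```

Call:
arm_command:
  rows: [0,0,0,0,0,0.05,-1,0,0,0,0,0,0.075,-1,0,0,0,0,0,0.075,-1]

```text
t: 5.15
ee_pos: [562.7, -112.2, 91.9]
orientation: [-2.343, -2.093, 0.0]
ft_force: [0.4, -0.9, -0.5]
width: 17.7
grasp_force: 29.9
```

Call:
arm_command:
  rows: [0,0,0,0,0,0.0125,-1,0,0,0,0,0,0.025,-1,0,0,0,0,0,0.025,-1]

```text
t: 5.45
ee_pos: [562.7, -112.2, 90.1]
orientation: [-2.343, -2.093, 0.0]
ft_force: [-0.2, 0.4, -0.9]
width: 17.7
grasp_force: 29.9
```

Call:
arm_command:
  rows: [0,0,0,0,0,0.0125,-1,0,0,0,0,0,0.025,-1,0,0,0,0,0,0.025,-1]

```text
t: 5.75
ee_pos: [563.4, -112.4, 89.1]
orientation: [2.342, 2.092, 0.001]
ft_force: [-2.0, 0.5, 7.0]
width: 17.5
grasp_force: 29.9
```

Call:
arm_command:
  rows: [0,0,0,0,0,0.02,-1,0,0,0,0,0,0.02,-1,0,0,0,0,0,0.02,-1]

```text
t: 6.05
ee_pos: [564.4, -112.6, 88.8]
orientation: [2.341, 2.091, 0.003]
ft_force: [-2.5, 0.4, 15.5]
width: 17.7
grasp_force: 30.0
```

Call:
arm_command:
  rows: [0,0,0,0,0,-0.45,-1,0,0,0,0,0,-0.45,-1,0,0,0,0,0,-0.45,-1]

```text
t: 6.35
ee_pos: [563.2, -112.3, 123.1]
orientation: [2.342, 2.092, 0.002]
ft_force: [-0.4, -1.3, -1.5]
width: 17.4
grasp_force: 30.0
```

```bash
python3 - <<'E'
from h import *
plan(520.5,5.0,118,p=[562.4,-112.2,123.6],w=83.5)
im,d=ctrl.get_image("top"); P=cloud("top",d)
print(rect(P,near(P,562,-112,38),42,56))
im,d=ctrl.get_image("scene"); P=cloud("scene",d)
print(rect(P,near(P,562,-112,38),42,52))
E
```

```text
at [ 563.2 -112.3  123.1] yaw 83.56 w 17.4 t 6.35 F [-0.4 -1.3 -1.5]
2 calls x shift [ 0.6981 -0.3431  0.035 ] rows each 2.0 last turn z -0.0 rows 0.0
None
(array([ 563. , -112.1,   46.4,   46.1,   13.2,   46.5,  397. ]), array([ 565. , -110.5,   46.2]))
```

The right plinth is blocked: the gauge stopped firmly at 89 mm. Next is the middle one.

Call:
arm_command:
  rows: [0,0,0,0.698,-0.343,0.035,-1,0,0,0,0.698,-0.343,0.035,-1]

```text
t: 6.65
ee_pos: [538.7, -51.3, 118.0]
orientation: [-2.339, -2.091, 0.004]
ft_force: [-0.3, -0.8, -0.3]
width: 17.8
grasp_force: 30.0
```

Call:
arm_command:
  rows: [0,0,0,0.698,-0.343,0.035,-1,0,0,0,0.698,-0.343,0.035,-1,0,0,0,0.698,-0.343,0.035,-1,0,0,0,0.698,-0.343,0.035,-1]

```text
t: 7.05
ee_pos: [521.1, 4.6, 116.7]
orientation: [2.342, 2.094, -0.0]
ft_force: [0.3, -0.1, -1.0]
width: 17.9
grasp_force: 30.0
```

Call:
arm_command:
  rows: [0,0,0,0,0,0.1,-1,0,0,0,0,0,0.18,-1,0,0,0,0,0,0.23,-1,0,0,0,0,0,0.23,-1]

```text
t: 7.45
ee_pos: [520.3, 4.3, 97.6]
orientation: [-2.343, -2.091, 0.002]
ft_force: [1.0, 0.4, -0.3]
width: 17.7
grasp_force: 30.0
```

Call:
arm_command:
  rows: [0,0,0,0,0,0.025,-1,0,0,0,0,0,0.025,-1,0,0,0,0,0,0.025,-1]

```text
t: 7.75
ee_pos: [520.7, 4.8, 96.5]
orientation: [2.343, 2.093, -0.0]
ft_force: [0.0, 0.3, -0.4]
width: 17.8
grasp_force: 30.0
```

In the bore (96.5 mm). Continue down.

Call:
arm_command:
  rows: [0,0,0,0,0,0.04,-1,0,0,0,0,0,0.07,-1,0,0,0,0,0,0.07,-1]

```text
t: 8.05
ee_pos: [520.5, 4.9, 90.6]
orientation: [-2.342, -2.093, 0.001]
ft_force: [-0.1, -0.1, -0.8]
width: 17.8
grasp_force: 30.0
```

Call:
arm_command:
  rows: [0,0,0,0,0,0.0125,-1,0,0,0,0,0,0.025,-1,0,0,0,0,0,0.025,-1]

```text
t: 8.35
ee_pos: [520.9, 4.9, 89.1]
orientation: [2.343, 2.093, 0.0]
ft_force: [-1.2, 0.4, 0.1]
width: 18.0
grasp_force: 30.0
```

Call:
arm_command:
  rows: [0,0,0,0,0,0.0125,-1,0,0,0,0,0,0.025,-1,0,0,0,0,0,0.025,-1]

```text
t: 8.65
ee_pos: [521.9, 4.9, 88.7]
orientation: [2.342, 2.092, 0.003]
ft_force: [-2.6, 0.0, 16.0]
width: 18.0
grasp_force: 30.1
```

The middle one is blocked too, so the left one should be clear.

Call:
arm_command:
  rows: [0,0,0,0,0,-0.42,-1,0,0,0,0,0,-0.42,-1,0,0,0,0,0,-0.42,-1,0,0,0,0,0,-0.42,-1]

```text
t: 9.05
ee_pos: [520.1, 4.9, 119.9]
orientation: [-2.342, -2.093, 0.001]
ft_force: [0.0, -0.4, 0.0]
width: 17.7
grasp_force: 30.0
```

```bash
python3 - <<'E'
from h import *
im,d=ctrl.get_image("scene"); P=cloud("scene",d)
print(rect(P,near(P,556,127,38),42,52),rect(P,near(P,520,5,38),42,52))
plan(556.2,126.6,117,108.5)
E
```

```text
(array([556.6, 127.3,  48.1,  44. ,  18.5,  46.7, 527. ]), array([558.7, 128.2,  46.5])) (array([5.203e+02, 4.700e+00, 4.610e+01, 4.580e+01, 4.000e-01, 4.660e+01,
       4.220e+02]), array([522.8,   5.8,  46.2]))
at [520.    4.9 119.7] yaw 83.56 w 17.6 t 9.1 F [-0.2 -0.4 -1.2]
2 calls x shift [0.7813 0.1397 0.0166] rows each 2.0 last turn z -0.1386 rows 3.0
```

Call:
arm_command:
  rows: [0,0,0,0.78,0.137,0.017,-1,0,0,0,0.78,0.137,0.017,-1]

```text
t: 9.3
ee_pos: [539.3, 67.8, 118.4]
orientation: [-2.342, -2.093, -0.0]
ft_force: [-0.2, -0.7, -0.8]
width: 17.5
grasp_force: 30.0
```

Call:
arm_command:
  rows: [0,0,0,0.78,0.137,0.017,-1,0,0,0,0.78,0.137,0.017,-1,0,0,0,0.78,0.137,0.017,-1,0,0,0,0.78,0.137,0.017,-1]

```text
t: 9.7
ee_pos: [555.5, 125.9, 117.1]
orientation: [-2.341, -2.094, 0.003]
ft_force: [-0.3, 0.7, -1.2]
width: 17.5
grasp_force: 30.0
```

Call:
arm_command:
  rows: [0,0,0,0,0,0.1,-1,0,0,0,0,0,0.18,-1,0,0,0,0,0,0.23,-1,0,0,0,0,0,0.23,-1]

```text
t: 10.1
ee_pos: [555.9, 125.8, 98.6]
orientation: [-2.343, -2.092, 0.002]
ft_force: [-1.0, -0.2, -0.7]
width: 17.7
grasp_force: 30.0
```

Call:
arm_command:
  rows: [0,0,0,0,0,0.025,-1,0,0,0,0,0,0.025,-1,0,0,0,0,0,0.025,-1]

```text
t: 10.4
ee_pos: [556.5, 126.4, 97.5]
orientation: [2.343, 2.093, -0.0]
ft_force: [0.1, 0.2, -0.8]
width: 17.7
grasp_force: 30.0
```

Call:
arm_command:
  rows: [0,0,0,0,0,0.05,-1,0,0,0,0,0,0.09,-1,0,0,0,0,0,0.09,-1]

```text
t: 10.7
ee_pos: [556.3, 126.4, 89.7]
orientation: [-2.342, -2.093, 0.001]
ft_force: [1.0, 0.2, -0.3]
width: 17.5
grasp_force: 30.0
```

Call:
arm_command:
  rows: [0,0,0,0,0,0.02,-1,0,0,0,0,0,0.035,-1,0,0,0,0,0,0.035,-1]

```text
t: 11.0
ee_pos: [556.5, 126.5, 87.3]
orientation: [-2.343, -2.093, 0.0]
ft_force: [0.1, -0.1, -1.2]
width: 18.1
grasp_force: 30.0
```

Call:
arm_command:
  rows: [0,0,0,0,0,0.0125,-1,0,0,0,0,0,0.025,-1,0,0,0,0,0,0.025,-1]

```text
t: 11.3
ee_pos: [556.5, 126.4, 85.4]
orientation: [-2.343, -2.093, 0.0]
ft_force: [-0.8, -0.0, -1.4]
width: 17.3
grasp_force: 30.0
```

Clear. Down to the shoulder, expected at about 78.

Call:
arm_command:
  rows: [0,0,0,0,0,0.03,-1,0,0,0,0,0,0.06,-1,0,0,0,0,0,0.06,-1]

```text
t: 11.6
ee_pos: [556.3, 126.4, 80.2]
orientation: [-2.343, -2.093, 0.001]
ft_force: [-0.2, -0.0, -1.0]
width: 17.9
grasp_force: 30.0
```

Call:
arm_command:
  rows: [0,0,0,0,0,0.0125,-1,0,0,0,0,0,0.025,-1,0,0,0,0,0,0.025,-1]

```text
t: 11.9
ee_pos: [556.5, 126.4, 78.5]
orientation: [-2.343, -2.093, 0.0]
ft_force: [0.4, -0.6, -0.3]
width: 17.5
grasp_force: 30.0
```

Call:
arm_command:
  rows: [0,0,0,0,0,0.0125,-1,0,0,0,0,0,0.02,-1,0,0,0,0,0,0.02,-1]

```text
t: 12.2
ee_pos: [556.7, 126.5, 78.0]
orientation: [2.343, 2.093, 0.001]
ft_force: [-2.5, 0.5, 7.6]
width: 17.8
grasp_force: 30.0
```

Home, with a contact force at 78.0 mm as predicted. Release and rise.

Call:
arm_command:
  rows: [0,0,0,0,0,-0.01,-1,0,0,0,0,0,-0.01,0,0,0,0,0,0,-0.01,0,0,0,0,0,0,-0.01,0,0,0,0,0,0,-0.01,0]

```text
t: 12.7
ee_pos: [556.5, 126.5, 77.8]
orientation: [-2.343, -2.093, 0.0]
ft_force: [0.4, 0.6, 1.1]
width: 43.3
grasp_force: 0.0
```

Call:
arm_command:
  rows: [0,0,0,0,0,-0.1,0,0,0,0,0,0,-0.55,0.5,0,0,0,0,0,-0.65,1,0,0,0,0,0,-0.65,1]

```text
t: 13.1
ee_pos: [557.8, 126.7, 131.7]
orientation: [2.341, 2.092, 0.005]
ft_force: [0.6, 1.0, -0.0]
width: 64.1
grasp_force: 0.0
```

```bash
python3 - <<'E'
from h import *
plan(520.5,5,130,90.5)
im,d=ctrl.get_image("scene"); P=cloud("scene",d)
print(rect(P,near(P,556,127,38),42,52),rect(P,near(P,556,127,20),88,98))
cv2.imwrite("pics/s2.png",cv2.resize(im[150:350,180:480,::-1],None,fx=2.6,fy=2.6))
E
```

```text
at [557.8 126.7 131.7] yaw 83.56 w 64.1 t 13.1 F [ 0.6  1.  -0. ]
2 calls x shift [-0.7821 -0.1463  0.0104] rows each 2.0 last turn z -0.0386 rows 1.0
(array([556.2, 126.4,  48. ,  44.3,  19.5,  46.8, 403. ]), array([563.2, 129.2,  46.8])) (array([558.2, 126.9,  17.7,  21.1,  85.5,  91.4, 103. ]), array([558.8, 127. ,  91.3]))
```

View pics/s2.png

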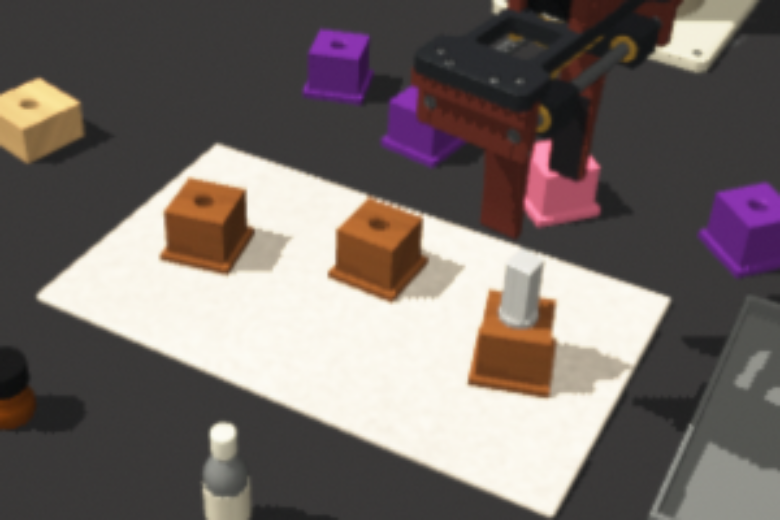

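The gauge stands upright and home in the left plinth (crop 520,290), and the other two are at (205,220) and (378,245). Fetching the middle one.

Call:
arm_command:
  rows: [0,0,0,-0.78,-0.138,0,1,0,0,0,-0.78,-0.138,0,1]

```text
t: 13.35
ee_pos: [536.0, 63.5, 128.3]
orientation: [-2.342, -2.092, 0.006]
ft_force: [-0.9, 0.5, 0.7]
width: 84.6
grasp_force: 0.0
```

Call:
arm_command:
  rows: [0,0,-0.039,-0.78,-0.138,0,1,0,0,-0.039,-0.78,-0.138,0,1,0,0,-0.039,-0.78,-0.138,0,1,0,0,-0.039,-0.78,-0.138,0,1,0,0,-0.039,-0.78,-0.138,0,1]

```text
t: 13.85
ee_pos: [521.0, 6.0, 129.7]
orientation: [-2.21, -2.232, -0.0]
ft_force: [-0.2, -0.1, -0.5]
width: 88.0
grasp_force: 0.0
```

```bash
python3 -c "
from h import *
plan(520.5,5,36,90.5)"
```

```text
at [521.    6.  129.7] yaw 90.57 w 88.0 t 13.85 F [-0.2 -0.1 -0.5]
2 calls x shift [-0.006  -0.0035  0.5856] rows each 1.0 last turn z 0.0004 rows 1.0
```

Call:
arm_command:
  rows: [0,0,0,-0.006,-0.003,0.58,1,0,0,0,-0.006,-0.003,0.58,1]

```text
t: 14.05
ee_pos: [517.1, 5.6, 79.4]
orientation: [-2.205, -2.229, 0.009]
ft_force: [-1.2, 0.9, 0.6]
width: 87.7
grasp_force: 0.0
```

Call:
arm_command:
  rows: [0,0,0,-0.006,-0.003,0.58,1,0,0,0,-0.006,-0.003,0.58,1,0,0,0,-0.006,-0.003,0.58,1]

```text
t: 14.35
ee_pos: [519.8, 4.5, 37.6]
orientation: [-2.209, -2.232, 0.002]
ft_force: [0.6, -0.6, 1.2]
width: 87.9
grasp_force: 0.0
```

Call:
arm_command:
  rows: [0,0,0,0,0,0,-1,0,0,0,0,0,0,-1,0,0,0,0,0,0,-1,0,0,0,0,0,0,-1,0,0,0,0,0,0,-1]

```text
t: 14.85
ee_pos: [520.4, 3.9, 37.7]
orientation: [2.21, 2.232, 0.001]
ft_force: [0.1, -1.1, 0.5]
width: 51.1
grasp_force: 0.0
```

Call:
arm_command:
  rows: [0,0,0,0,0,0,-1,0,0,0,0,0,0,-1,0,0,0,0,0,0,-1]

```text
t: 15.15
ee_pos: [520.1, 3.9, 37.3]
orientation: [-2.21, -2.233, 0.0]
ft_force: [-1.5, 0.7, 5.3]
width: 43.4
grasp_force: 30.0
```

Call:
arm_command:
  rows: [0,0,0,0,0,-0.5,-1,0,0,0,0,0,-1,-1,0,0,0,0,0,-1,-1,0,0,0,0,0,-1,-1]

```text
t: 15.55
ee_pos: [520.5, 3.9, 117.5]
orientation: [2.209, 2.232, 0.002]
ft_force: [0.1, 0.3, -1.2]
width: 43.3
grasp_force: 30.0
```

Call:
arm_command:
  rows: [0,0,0,0,0,-0.65,-1,0,0,0,0,0,-0.65,-1,0,0,0,0,0,-0.65,-1]

```text
t: 15.85
ee_pos: [520.1, 3.9, 168.6]
orientation: [2.21, 2.233, 0.0]
ft_force: [-0.5, -0.5, -2.6]
width: 42.8
grasp_force: 30.0
```

```bash
python3 -c "
from h import *
plan(473.6,309.6,168,92.5)"
```

```text
at [520.1   3.9 168.6] yaw 90.58 w 42.8 t 15.85 F [-0.5 -0.5 -2.6]
4 calls x shift [ 0.9566 -0.1356  0.0018] rows each 2.0 last turn z -0.0107 rows 1.0
```

Call:
arm_command:
  rows: [0,0,0,0.957,-0.136,0,-1,0,0,0,0.957,-0.136,0,-1]

```text
t: 16.05
ee_pos: [506.6, 81.3, 166.8]
orientation: [-2.21, -2.229, 0.004]
ft_force: [0.2, 0.1, -1.3]
width: 43.5
grasp_force: 30.0
```

Call:
arm_command:
  rows: [0,0,0,0.957,-0.136,0,-1,0,0,0,0.957,-0.136,0,-1]

```text
t: 16.25
ee_pos: [494.7, 158.7, 166.7]
orientation: [-2.208, -2.232, 0.005]
ft_force: [-0.4, -0.7, -1.9]
width: 43.3
grasp_force: 30.0
```

Call:
arm_command:
  rows: [0,0,0,0.957,-0.136,0,-1,0,0,0,0.957,-0.136,0,-1]

```text
t: 16.45
ee_pos: [483.2, 235.3, 166.6]
orientation: [-2.208, -2.233, 0.005]
ft_force: [-0.5, -0.4, -2.4]
width: 42.9
grasp_force: 30.0
```

Call:
arm_command:
  rows: [0,0,-0.011,0.957,-0.136,0,-1,0,0,-0.011,0.957,-0.136,0,-1,0,0,-0.011,0.957,-0.136,0,-1,0,0,-0.011,0.957,-0.136,0,-1]

```text
t: 16.85
ee_pos: [472.1, 309.3, 166.8]
orientation: [-2.169, -2.272, 0.006]
ft_force: [0.1, -0.5, -1.1]
width: 43.0
grasp_force: 30.0
```

```bash
python3 -c "
from h import *
plan(473.6,309.6,40,92.5)"
```

```text
at [472.1 309.3 166.8] yaw 92.65 w 43.0 t 16.85 F [ 0.1 -0.5 -1.1]
2 calls x shift [0.0016 0.0097 0.7923] rows each 2.0 last turn z 0.0008 rows 1.0
```

Call:
arm_command:
  rows: [0,0,0,0,0,0.8,-1,0,0,0,0,0,0.8,-1,0,0,0,0,0,0.8,-1]

```text
t: 17.15
ee_pos: [471.3, 307.2, 102.1]
orientation: [-2.172, -2.268, 0.011]
ft_force: [0.3, 0.5, -1.3]
width: 43.5
grasp_force: 30.0
```

Call:
arm_command:
  rows: [0,0,0,0,0,0.4,-1,0,0,0,0,0,0.6,-1,0,0,0,0,0,0.8,-1,0,0,0,0,0,0.8,-1,0,0,0,0,0,0.8,-1]

```text
t: 17.65
ee_pos: [474.2, 309.6, 42.1]
orientation: [2.172, 2.27, 0.001]
ft_force: [-0.4, -0.8, -1.4]
width: 43.2
grasp_force: 30.0
```

Call:
arm_command:
  rows: [0,0,0,0,0,0.0125,-1,0,0,0,0,0,0.025,-1,0,0,0,0,0,0.04,-1,0,0,0,0,0,0.04,-1]

```text
t: 18.05
ee_pos: [473.6, 309.8, 38.1]
orientation: [2.171, 2.27, 0.001]
ft_force: [-0.6, -0.3, -1.0]
width: 42.9
grasp_force: 30.0
```

Call:
arm_command:
  rows: [0,0,0,0,0,0.0125,-1,0,0,0,0,0,0.025,-1,0,0,0,0,0,0.025,-1]

```text
t: 18.35
ee_pos: [473.4, 309.7, 35.7]
orientation: [-2.171, -2.27, 0.001]
ft_force: [0.0, 0.2, -1.1]
width: 43.5
grasp_force: 30.0
```

Call:
arm_command:
  rows: [0,0,0,0,0,0.01,-1,0,0,0,0,0,0.0125,-1,0,0,0,0,0,0.0125,-1]

```text
t: 18.65
ee_pos: [473.5, 309.8, 35.3]
orientation: [-2.171, -2.27, 0.0]
ft_force: [-1.8, -1.1, 4.5]
width: 43.3
grasp_force: 30.0
```

Touching the floor. Open partly so the fingers clear the tray wall, then rise.

Call:
arm_command:
  rows: [0,0,0,0,0,0,0.4,0,0,0,0,0,0,0.4,0,0,0,0,0,0,0.4,0,0,0,0,0,0,0.4]

```text
t: 19.05
ee_pos: [473.5, 309.7, 34.8]
orientation: [-2.171, -2.27, 0.0]
ft_force: [-0.4, 0.8, -0.6]
width: 61.5
grasp_force: 0.0
```

Call:
arm_command:
  rows: [0,0,0,0,0,-0.3,0.4,0,0,0,0,0,-1,0.4,0,0,0,0,0,-1,0.4,0,0,0,0,0,-1,0.4]

```text
t: 19.45
ee_pos: [474.6, 310.4, 116.5]
orientation: [2.171, 2.27, 0.006]
ft_force: [-0.7, 0.3, -0.1]
width: 61.5
grasp_force: 0.0
```

Call:
arm_command:
  rows: [0,0,0,0,0,-0.5,1,0,0,0,0,0,-0.5,1,0,0,0,0,0,-0.5,1]

```text
t: 19.75
ee_pos: [473.2, 309.6, 154.1]
orientation: [-2.171, -2.27, 0.001]
ft_force: [0.0, -0.1, -0.7]
width: 81.8
grasp_force: 0.0
```

```bash
python3 - <<'E'
from h import *
plan(562.6,-112.2,150,102.8)
im,d=ctrl.get_image("scene"); P=cloud("scene",d)
print(rect(P,near(P,474,310,38),40,52),rect(P,near(P,556,127,20),88,98))
E
```

```text
at [473.2 309.6 154.1] yaw 92.56 w 81.8 t 19.75 F [ 0.  -0.1 -0.7]
6 calls x shift [-0.8862  0.1467  0.0085] rows each 2.0 last turn z -0.0569 rows 2.0
(array([474.7, 310.2,  47.4,  44.3,   2.4,  45.3, 557. ]), array([476.8, 310.3,  45. ])) (array([558.2, 127. ,  16.9,  19.5,  85.3,  91.7, 100. ]), array([559.1, 127.3,  91.4]))
```

Call:
arm_command:
  rows: [0,0,0,-0.886,0.147,0,1,0,0,0,-0.886,0.147,0,1]

```text
t: 20.0
ee_pos: [487.0, 237.2, 152.6]
orientation: [-2.17, -2.271, 0.007]
ft_force: [0.0, -0.7, 0.1]
width: 87.4
grasp_force: 0.0
```

Call:
arm_command:
  rows: [0,0,0,-0.886,0.147,0,1,0,0,0,-0.886,0.147,0,1]

```text
t: 20.2
ee_pos: [502.2, 166.2, 152.8]
orientation: [-2.171, -2.268, 0.006]
ft_force: [-0.2, 0.7, -0.0]
width: 87.8
grasp_force: 0.0
```

Call:
arm_command:
  rows: [0,0,0,-0.886,0.147,0,1,0,0,0,-0.886,0.147,0,1]

```text
t: 20.4
ee_pos: [517.3, 96.0, 152.9]
orientation: [-2.172, -2.268, 0.005]
ft_force: [-0.2, -0.7, 0.2]
width: 87.9
grasp_force: 0.0
```

Call:
arm_command:
  rows: [0,0,0,-0.886,0.147,0,1,0,0,0,-0.886,0.147,0,1]

```text
t: 20.6
ee_pos: [532.3, 25.8, 152.9]
orientation: [-2.172, -2.268, 0.004]
ft_force: [0.5, 0.2, -0.2]
width: 88.2
grasp_force: 0.0
```

Call:
arm_command:
  rows: [0,0,0,-0.886,0.147,0,1,0,0,0,-0.886,0.147,0,1]

```text
t: 20.8
ee_pos: [547.4, -44.5, 152.9]
orientation: [-2.172, -2.268, 0.003]
ft_force: [0.0, -0.0, 0.2]
width: 87.9
grasp_force: 0.0
```

Call:
arm_command:
  rows: [0,0,-0.057,-0.886,0.147,0,1,0,0,-0.057,-0.886,0.147,0,1,0,0,-0.057,-0.886,0.147,0,1,0,0,-0.057,-0.886,0.147,0,1,0,0,-0.057,-0.886,0.147,0,1]

```text
t: 21.3
ee_pos: [562.0, -110.8, 153.7]
orientation: [-1.958, -2.454, 0.001]
ft_force: [-1.2, 1.3, -0.3]
width: 87.5
grasp_force: 0.0
```

```bash
python3 -c "
from h import *
plan(562.6,-112.2,37,102.8)"
```

```text
at [ 562.  -110.8  153.7] yaw 102.82 w 87.5 t 21.3 F [-1.2  1.3 -0.3]
2 calls x shift [-0.0092  0.0019  0.7296] rows each 2.0 last turn z 0.0001 rows 1.0
```

Call:
arm_command:
  rows: [0,0,0,-0.006,0,0.73,1,0,0,0,-0.006,0,0.73,1,0,0,0,-0.006,0,0.73,1]

```text
t: 21.6
ee_pos: [561.2, -111.0, 94.9]
orientation: [-1.955, -2.453, 0.003]
ft_force: [0.2, -0.5, -0.5]
width: 87.6
grasp_force: 0.0
```

Call:
arm_command:
  rows: [0,0,0,0,0,0.73,1,0,0,0,0,0,0.73,1,0,0,0,0,0,0.73,1,0,0,0,0,0,0.73,1]

```text
t: 22.0
ee_pos: [564.1, -112.5, 39.8]
orientation: [1.958, 2.455, 0.001]
ft_force: [0.0, 0.2, 0.0]
width: 87.5
grasp_force: 0.0
```

Call:
arm_command:
  rows: [0,0,0,0,0,0,-1,0,0,0,0,0,0,-1,0,0,0,0,0,0,-1,0,0,0,0,0,0,-1,0,0,0,0,0,0,-1]

```text
t: 22.5
ee_pos: [563.2, -112.5, 38.3]
orientation: [1.959, 2.455, 0.0]
ft_force: [-0.3, -0.9, 0.0]
width: 51.6
grasp_force: 0.0
```

Call:
arm_command:
  rows: [0,0,0,0,0,0,-1,0,0,0,0,0,0,-1,0,0,0,0,0,0,-1]

```text
t: 22.8
ee_pos: [563.0, -112.4, 38.1]
orientation: [-1.959, -2.455, 0.0]
ft_force: [-0.4, 0.2, 2.9]
width: 43.1
grasp_force: 30.0
```

Call:
arm_command:
  rows: [0,0,0,0,0,-0.5,-1,0,0,0,0,0,-1,-1,0,0,0,0,0,-1,-1,0,0,0,0,0,-1,-1]

```text
t: 23.2
ee_pos: [563.5, -112.5, 118.6]
orientation: [1.959, 2.454, 0.001]
ft_force: [-0.1, -1.6, -1.5]
width: 42.8
grasp_force: 30.0
```

Call:
arm_command:
  rows: [0,0,0,0,0,-0.65,-1,0,0,0,0,0,-0.65,-1,0,0,0,0,0,-0.65,-1,0,0,0,0,0,-0.65,-1]

```text
t: 23.6
ee_pos: [561.8, -112.1, 168.1]
orientation: [-1.958, -2.453, 0.002]
ft_force: [-1.0, 0.4, -1.5]
width: 43.0
grasp_force: 30.0
```

```bash
python3 -c "
from h import *
plan(573.6,314,168,92.5)"
```

```text
at [ 561.8 -112.1  168.1] yaw 102.82 w 43.0 t 23.6 F [-1.   0.4 -1.5]
6 calls x shift [8.602e-01 2.210e-01 3.000e-04] rows each 2.0 last turn z 0.0573 rows 2.0
```

Call:
arm_command:
  rows: [0,0,0,0.86,0.221,0,-1,0,0,0,0.86,0.221,0,-1]

```text
t: 23.8
ee_pos: [563.5, -39.6, 167.8]
orientation: [-1.958, -2.452, 0.002]
ft_force: [0.3, 0.6, -1.0]
width: 43.4
grasp_force: 30.0
```

Call:
arm_command:
  rows: [0,0,0,0.86,0.221,0,-1,0,0,0,0.86,0.221,0,-1]

```text
t: 24.0
ee_pos: [565.6, 32.3, 167.9]
orientation: [-1.956, -2.454, 0.003]
ft_force: [-0.5, 0.4, -1.0]
width: 43.2
grasp_force: 30.0
```

Call:
arm_command:
  rows: [0,0,0,0.86,0.221,0,-1,0,0,0,0.86,0.221,0,-1]

```text
t: 24.2
ee_pos: [567.7, 103.4, 167.9]
orientation: [-1.956, -2.455, 0.003]
ft_force: [0.2, 0.1, -0.8]
width: 43.2
grasp_force: 30.0
```

Call:
arm_command:
  rows: [0,0,0,0.86,0.221,0,-1,0,0,0,0.86,0.221,0,-1]

```text
t: 24.4
ee_pos: [569.7, 174.4, 167.9]
orientation: [-1.956, -2.455, 0.003]
ft_force: [0.0, -0.5, -1.3]
width: 43.2
grasp_force: 30.0
```

Call:
arm_command:
  rows: [0,0,0,0.86,0.221,0,-1,0,0,0,0.86,0.221,0,-1]

```text
t: 24.6
ee_pos: [571.8, 245.5, 167.8]
orientation: [-1.956, -2.456, 0.003]
ft_force: [0.0, -1.4, -1.7]
width: 43.0
grasp_force: 30.0
```

Call:
arm_command:
  rows: [0,0,0.057,0.86,0.221,0,-1,0,0,0.057,0.86,0.221,0,-1,0,0,0.057,0.86,0.221,0,-1,0,0,0.057,0.86,0.221,0,-1,0,0,0.057,0.86,0.221,0,-1]

```text
t: 25.1
ee_pos: [574.3, 312.2, 168.8]
orientation: [-2.171, -2.27, 0.004]
ft_force: [0.3, -0.2, -1.6]
width: 43.2
grasp_force: 30.0
```

```bash
python3 -c "
from h import *
plan(573.6,314,41,92.5)"
```

```text
at [574.3 312.2 168.8] yaw 92.55 w 43.2 t 25.1 F [ 0.3 -0.2 -1.6]
2 calls x shift [ 0.0115 -0.0038  0.7985] rows each 2.0 last turn z 0.0003 rows 1.0
```

Call:
arm_command:
  rows: [0,0,0,0,0,0.8,-1,0,0,0,0,0,0.8,-1,0,0,0,0,0,0.8,-1]

```text
t: 25.4
ee_pos: [572.9, 311.4, 103.2]
orientation: [-2.171, -2.268, 0.01]
ft_force: [-0.7, -0.5, -1.3]
width: 43.2
grasp_force: 30.0
```

Call:
arm_command:
  rows: [0,0,0,0,0,0.4,-1,0,0,0,0,0,0.6,-1,0,0,0,0,0,0.78,-1,0,0,0,0,0,0.78,-1,0,0,0,0,0,0.78,-1]

```text
t: 25.9
ee_pos: [575.3, 313.7, 44.2]
orientation: [2.171, 2.27, 0.0]
ft_force: [0.9, 0.7, -1.6]
width: 43.3
grasp_force: 30.0
```

Call:
arm_command:
  rows: [0,0,0,0,0,0.0125,-1,0,0,0,0,0,0.035,-1,0,0,0,0,0,0.035,-1]

```text
t: 26.2
ee_pos: [575.1, 313.8, 41.3]
orientation: [2.171, 2.27, 0.001]
ft_force: [0.4, 0.5, -1.5]
width: 43.3
grasp_force: 30.0
```

Call:
arm_command:
  rows: [0,0,0,0,0,0.02,-1,0,0,0,0,0,0.045,-1,0,0,0,0,0,0.045,-1]

```text
t: 26.5
ee_pos: [574.7, 313.5, 36.9]
orientation: [-2.171, -2.27, 0.001]
ft_force: [0.1, 0.5, -0.6]
width: 43.4
grasp_force: 30.0
```

Call:
arm_command:
  rows: [0,0,0,0,0,0.01,-1,0,0,0,0,0,0.0125,-1,0,0,0,0,0,0.0125,-1]

```text
t: 26.8
ee_pos: [574.9, 313.6, 36.2]
orientation: [-2.171, -2.27, 0.0]
ft_force: [-0.6, 0.5, -2.3]
width: 43.4
grasp_force: 30.0
```

Call:
arm_command:
  rows: [0,0,0,0,0,0.01,-1,0,0,0,0,0,0.01,-1,0,0,0,0,0,0.01,-1]

```text
t: 27.1
ee_pos: [575.0, 313.7, 36.1]
orientation: [2.171, 2.27, 0.0]
ft_force: [-3.0, -0.3, 5.1]
width: 43.4
grasp_force: 30.0
```

Down. Release, rise, check.

Call:
arm_command:
  rows: [0,0,0,0,0,0,0.4,0,0,0,0,0,0,0.4,0,0,0,0,0,0,0.4,0,0,0,0,0,0,0.4]

```text
t: 27.5
ee_pos: [574.9, 313.6, 35.3]
orientation: [-2.171, -2.27, 0.0]
ft_force: [-0.1, -0.4, -0.2]
width: 61.5
grasp_force: 0.0
```

Call:
arm_command:
  rows: [0,0,0,0,0,-0.3,0.4,0,0,0,0,0,-1,0.4,0,0,0,0,0,-1,0.4,0,0,0,0,0,-1,0.4]

```text
t: 27.9
ee_pos: [576.2, 314.2, 117.4]
orientation: [2.17, 2.27, 0.006]
ft_force: [0.4, -0.4, -0.7]
width: 60.9
grasp_force: 0.0
```

Call:
arm_command:
  rows: [0,0,0,0,0,-0.9,0.4,0,0,0,0,0,-0.9,0.4,0,0,0,0,0,-0.9,0.4,0,0,0,0,0,-0.9,0.4]

```text
t: 28.3
ee_pos: [574.2, 313.2, 185.9]
orientation: [-2.171, -2.27, 0.003]
ft_force: [0.0, -0.3, 0.9]
width: 61.4
grasp_force: 0.0
```

```bash
python3 - <<'E'
from h import *
im,d=ctrl.get_image("scene"); P=cloud("scene",d)
for x,y,r,a,b in((474,310,38,40,52),(574,314,38,40,52),(556,127,38,42,52),(556,127,20,88,98),(757,-121,30,25,60),(757,45,30,25,90),(744,177,30,20,60)): print(rect(P,near(P,x,y,r),a,b))
cv2.imwrite("pics/s3.png",im[...,::-1])
E
```

```text
(array([474.1, 310.2,  47.5,  44.3,   2.4,  45.3, 555. ]), array([476.8, 310.4,  45. ]))
(array([575.3, 313.6,  46.6,  44.1,   2.5,  45.3, 719. ]), array([578. , 314. ,  45.1]))
(array([556.1, 126.3,  48.7,  44.2,  18.5,  46.8, 405. ]), array([563.2, 129.5,  46.8]))
(array([557.6, 126.8,  18. ,  18.5,  84.4,  91.4, 104. ]), array([558.7, 127.2,  91.1]))
(array([ 757.7, -121.1,   32.6,   31.7,   69.9,   40.6,  364. ]), array([ 760.2, -117.6,   38.3]))
(array([757. ,  45.5,  20.5,  24.4,  20.5,  48.4, 464. ]), array([759.5,  47.6,  49.8]))
(array([744.6, 177.9,  15.7,  26.8,  23. ,  30.1, 202. ]), array([745.3, 176.3,  32.1]))
```

View pics/s3.png

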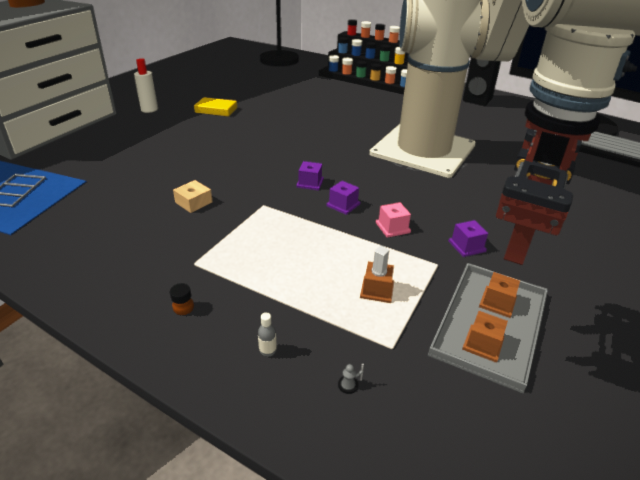

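The gauge stands home in the plinth on the board (380,275). Both blocked plinths are upright in the tray at (500,295) and (487,335), and the bystanders haven't moved.

```bash
python3 -c "
from workcell import ctrl
print(ctrl.close_job())"
```

```text
the job is handed in; nothing more can be done
None
```

Job handed in at about 28 s: the gauge stands fully home in the left plinth on the board, the two blocked plinths are upright in the tray, and the pot, dropper bottle and figurine did not move.

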